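# Draw a pouch cell back onto its test contacts and bolt it in

## Task

The yellow-edged pouch cell in the aluminium contact nest has been left part-way under the grey feed hood. Press down with shut fingers on the orange anti-slip patch on its top and drag it back by friction, toward the contact end, until it sits fully home against the blue stops; the pouch is soft, so at no time may the fingers press on it with more than 18 N. Then slide the red-knobbed keeper bolt fully in behind the cell, let go, and leave the mug, the multimeter and the tape roll where they are.

Things in the scene. Friction and masses are not known exactly. Their poses are not given: they have to be found in the camera images.
- nest: Fixed aluminium contact nest, base 172 x 112 mm, origin under it on the lane's centre line, bench top z = 0. Its +x runs along the lane from the contact end (near the robot) to the grey hood, +y left, z up. The lane is 68 mm wide between two white rails; rail tops are 32.5 mm above the bench, the cell's top 33.5 mm, so the cell's sides cannot be gripped.
- bed_hinge (a point): Hinge of the lane's black bed, inside the hood, at the bed's level (28 mm above the bench), 126 mm from contact_stop. A spring holds the bed level; pressed, it tilts down (up to 10 mm at the stops) and springs back when let go. It is stiff near the hood and gives about twice as easily at the stops, so a constant depth does not give a constant force.
- hood_mouth (a point): Middle of the upper front edge of the grey feed hood, 50 mm above the bench (screw heads 51 mm). The hood covers the lane from here to 60 mm farther along the nest's +x. A sprung rubber pad in its mouth bears on the cell all the way with about 16 N and brakes it: fingers pressing with less than 10 to 12 N slip over the cell, and it lags a few mm behind them even at 14 N.
- contact_stop (a point): Stopping face of the two blue stops at the contact end, on the lane's centre line at the bed's level, 28 mm above the bench; axes as the nest's. The stops' tops are 30.5 mm above the bench and reach 10 mm farther toward the robot. The cell lies at its x > 0.
- cell_mid (a point): Centre of the flat body of the loose pouch cell (yellow edges, tabs to the stops): 84 mm along the lane, 65 wide, 5.5 thick. Its leading edge is 42 mm from here toward the stops; the orange patch (46 mm across, top 34.5 mm above the bench) covers the first 34 mm behind that edge. Starts 34 to 40 mm short of the stops. Seated, this point is 42 mm from contact_stop along the nest's +x, its own +y.
- keeper (a joint): Travel of the keeper bolt: 0 out, 0.035 m fully in (end stop); starts at 0 to 0.008. It slides along the nest's +y, from the right side through the hood's wall, across the lane just behind a seated cell (3.5 mm to spare; a cell that is not home blocks it). Friction about 2 N; it stays where it is left.
- knob (a point): Centre of the keeper's red upright knob, a cylinder 16 mm across, 41 to 69 mm above the bench; moves with the keeper along the nest's +y. Nothing stands beside it but the hood's wall, 59 mm away in +y when fully out. Under it are a steel block (22 x 14 mm) and the dark track, 28 mm above the bench, reaching 16 to 24 mm beyond it in -y.
- mug: Green and white mug, 86 x 121 x 99 mm, a bystander; origin at the centre of its underside.
- multimeter: Orange and black multimeter lying down, 142 x 68 x 38 mm, a bystander; origin at the centre of its underside.
- kapton_tape: Roll of amber tape lying flat, 68 x 74 x 12 mm, a bystander; origin at the centre of its underside.
Mind the look-alikes: they are no part of the job. What is shaped like the part that bears cell_mid but black is not meant.

How it is judged:
On the way, in this order (a step that is already met when the one before it is completed fails the run):
1. the cell is dragged home against the blue stops (within 2.5 mm) while the keeper is still out (under 15 mm) (x of cell_mid in the frame of contact_stop below 0.0445 m and value of joint keeper below 0.015 m), for 0.2 s.
2. the keeper is slid in behind the seated cell (x of cell_mid in the frame of contact_stop below 0.0445 m and value of joint keeper above 0.032 m), for 0.2 s.
At the end, for the whole second after the job is handed in: The cell lies flat (within 0.05 rad) in the lane, its leading edge within 2.5 mm of the blue stops, at rest, and the keeper is in by more than 32 of its 35 mm (all of step 2 and x of cell_mid in the frame of contact_stop above 0.0395 m and z of cell_mid in the frame of contact_stop below 0.005 m and angle between cell_mid's own z axis and vertical below 0.05 rad and linear speed of cell below 0.01 m/s); the robot touches nothing.
It fails at once if the fingers press on the pouch cell with more than 18 N (contact force between the fingers and cell above 18 N).
It fails at once if the mug, the multimeter or the tape roll is moved by more than 20 mm (distance of any of mug, multimeter, kapton_tape from where it was at the start of the episode above 0.02 m).
It also fails if it takes over 61 s, if anything falls off the work surface, if the arm or the gripper's body presses on something with over 40 N, if the wrist force passes 120 N, or if a joint passes its speed limit or range.

## Robot

A 6-joint arm with a two-finger parallel gripper is mounted at the origin on a cart in front of the work surface, level with it; the furniture and walls round the work are solid. World frame = base frame: x ahead of the robot, y to its left, z up, the work surface at z = 0. Lengths are in m, angles in rad, forces in N, time in s.
With the tool pointing down it reaches from about 0.275 to 0.75 m from the base axis. Payload 10.2 kg.
Tool frame: the origin (TCP) lies on the centre line of the jaws, within the pads' length; the fingertips stand 25 mm ahead of it and the grasp point (between the pads) lies 6 mm ahead of it; z points along the fingers, y is the line along which they close (so a half turn about z gives the same grasp; the last joint's range is limited). The gripper opens to 88 mm and grips with 3 to 60 N. Pads are 18 mm wide; open, the fingers measure 123 mm over their backs; the gripper's body (75 mm by 187 mm) begins 45 mm behind the grasp point.
Start: joints at [-1.547, 0.313, 1.498, -0, 1.331, -0.223], TCP at [0.128, -0.509, 0.264] pointing down, gripper open.
Joint ranges: [-2.94, 2.94], [-0.97, 2.17], [0.19, 2.56], [-1.23, 4.37], [0.02, 3.11], [-2.88, 2.88]. Speed limits (rad/s): [2.39, 2.39, 3.01, 3.14, 3.14, 3.14].

## Interface

Orientations are given as a unit quaternion [w, x, y, z].
In Python, from workcell import arm, vision, job, finder gives the robot as it stands.
- The arm moves only by the tool send_rows, never from a script. Its argument "targets" is a list of rows, each a list of 7 numbers: the shift along the tool's x, y, z each as a share of 15 cm, from -1 to 1, then the turn, a rotation vector about the tool's x, y, z each as a share of 360 degrees, from -1 to 1, then the gripper's target within -1 to 1 (shut at 1, half-way at 0, fully open at -1). A call has 1 to 10 rows; each row is the pose to reach, as a shift and turn from the pose commanded when the call began, along the tool's axes at that moment, turning the shorter way round; what a row does not reach only later rows make up. A row lasts 1/12 s, in which the tool goes at most 41.7 mm and 7.16 degrees, less where a joint would pass 70% of its speed; a pose out of reach is approached as far as the arm can. A call with a number of a shift or a turn outside -1 to 1 is refused whole. A call with a gripper value outside its range is refused whole. The fingers move at their own pace and stop on an object; the grip force is fixed at half the most. Time passes only in rows, so rows that repeat a pose let the fingers close. It gives the time, the measured TCP pose, the force, the opening and the grip force at its end, in the units of the state.
- arm.sense(): the state, without advancing time (a new reading comes with each control period).
- vision.grab_frame(name): name is "side" or "top"; returns the picture (384x512x3 uint8, red, green, blue); there is no depth.
- vision.get_calibration(name): a dict with "fx", "fy", "cx", "cy" (pixels), "rvec" (rotation vector, rad) and "tvec" (3), from world to camera coordinates, as OpenCV has them. Camera axes: x right, y down, z forward; pixel columns grow to the right and rows downward; lengths in m; the calibration is good to about 2 mm. A picture is of the moment at which its call begins. get_calibration takes no time and is no camera call.
- job.job_done(): hands the job in; it is judged then, once.
Trained networks look in the newest picture that a camera, given by its name, has taken for a name from the list of things; names that differ only in an ending like _2 or _b are one class to them, and where a whole thing is asked for, a point or a joint stands for the part that bears it (a point fixed in the world has none). Each returns a list of dicts, best first, with "p" (0 to 1); they miss things now and then, are a little off and sometimes report something else, mostly with a low value. They report only what shows in the picture. A call takes as long as a camera call. They do not tell look-alikes from the thing itself.
- finder.cut_out(label, camera): "region" (384x512 bool, what is visible of it) and "centre" ([column, row] in pixels, amid what is visible of it).
The state is a dict: "clock": time; "joints": joint angles; "qvel": joint speeds; "effort": joint torques, N m; "tcp_pos": TCP position; "orientation": TCP orientation; "wrist_force": force on the tool from outside, world axes, zero at the start; "ft_torque": the same for the moment, N m; "grip_width": finger opening in m; "grasp_force": force on a finger pad.
Only numpy, scipy, OpenCV 4.12 (cv2) and the standard library are available. Lean on these libraries where they do the work, as an engineer would, in place of code of your own. Each camera call takes 0.05 s, during which the arm holds its last target. There are 200 camera calls.

## Working session

There is one attempt and no reset: what is moved stays moved. The work goes in short steps, Python scripts to look and compute and a tool call to move; the robot and the scene stay as the last step left them, time stands still between calls to the robot, and variables do not carry over. Pictures are saved under pics/ and viewed, at most 10 in all, crops included, and the job is handed in when it is done.

Besides the shell and the picture viewer there is one more tool, called after ">>>" by a JSON object that holds its "method" and its "body", one argument or row to a line. send_rows: Moves the arm, as the interface text tells. Shift numbers are shares of 15 cm and turn numbers shares of 360 degrees, none past 1 either way. Its arguments: {"type":"object","properties":{"targets":{"type":"array","items":{"type":"array","items":{"type":"number","minimum":-1,"maximum":1}}}},"required":["targets"]}

```bash
mkdir -p pics; cat > h.py <<'E'
import numpy as np, cv2
from workcell import arm, vision, job, finder
def cal(n):
    c=vision.get_calibration(n); K=np.array([[c['fx'],0,c['cx']],[0,c['fy'],c['cy']],[0,0,1.]])
    return K,cv2.Rodrigues(np.array(c['rvec'],float))[0],np.array(c['tvec'],float)
def px2w(n,uv,z):
    K,R,t=cal(n); d=R.T@np.linalg.inv(K)@np.array([uv[0],uv[1],1.]); o=-R.T@t
    return o+d*(z-o[2])/d[2]
def w2px(n,P):
    K,R,t=cal(n); return cv2.projectPoints(np.array(P,float).reshape(-1,1,3),cv2.Rodrigues(R)[0],t,K,None)[0].reshape(-1,2)
def save(n,f,box=None,s=1):
    im=vision.grab_frame(n)
    if box: im=im[box[1]:box[3],box[0]:box[2]]
    cv2.imwrite('pics/'+f,cv2.cvtColor(cv2.resize(im,None,fx=s,fy=s,interpolation=cv2.INTER_CUBIC),cv2.COLOR_RGB2BGR))
E
python3 - <<'E'
from h import *
a=vision.grab_frame('top');b=vision.grab_frame('side')
cv2.imwrite('pics/a.png',cv2.cvtColor(cv2.resize(np.vstack([a,b]),(400,600),interpolation=cv2.INTER_AREA) if 0 else a,cv2.COLOR_RGB2BGR))
cv2.imwrite('pics/b.png',b[:,:,::-1])
for n in('top','side'):
    K,R,t=cal(n);print(n,K[0,0],-R.T@t,R[2])
    for l in('nest','cell_mid','knob','mug','multimeter','kapton_tape'):
        print(l,[(round(d['p'],2),np.round(d['centre']).tolist(),int(d['region'].sum())) for d in finder.cut_out(l,n)[:3]])
print(arm.sense())
E
```

```text
top 494.5332836570436 [0.49675283 0.13179234 1.17256473] [ 0.10695965  0.01391268 -0.99416602]
nest [(0.94, [284.0, 218.0], 3346), (0.17, [157.0, 254.0], 1420)]
cell_mid [(0.95, [286.0, 231.0], 543), (0.93, [352.0, 245.0], 1035)]
knob [(0.54, [316.0, 207.0], 89)]
mug []
multimeter [(0.69, [171.0, 182.0], 1698)]
kapton_tape [(0.89, [252.0, 137.0], 519), (0.74, [169.0, 182.0], 1704)]
side 393.78712183036475 [0.62545911 0.94586883 0.4299578 ] [-0.0261723  -0.91486941 -0.40290069]
nest [(0.7, [278.0, 202.0], 2045)]
cell_mid [(0.73, [287.0, 199.0], 156), (0.62, [295.0, 182.0], 316)]
knob [(0.64, [278.0, 203.0], 2065)]
mug [(0.73, [334.0, 248.0], 3247)]
multimeter [(0.91, [236.0, 266.0], 2395)]
kapton_tape [(0.8, [199.0, 225.0], 398), (0.29, [286.0, 199.0], 160)]
{'clock': 0.7, 'joints': array([-1.54739200e+00,  3.12904666e-01,  1.49770142e+00,  1.77139342e-05,
        1.33102015e+00, -2.23420943e-01]), 'qvel': array([ 0.00146724,  0.00141616, -0.00182211,  0.00115858, -0.00050952,
        0.00026556]), 'effort': array([-1.50199656e-03, -4.02060163e+01, -2.52390754e+01,  6.94406172e-02,
        3.18695779e-02,  2.11989530e-06]), 'tcp_pos': array([ 0.12825292, -0.50909592,  0.26371725]), 'orientation': array([-1.58467566e-05,  9.92394580e-01,  1.23097512e-01,  1.02368611e-05]), 'wrist_force': array([-0.07773751,  0.32855428,  0.79769809]), 'ft_torque': array([-0.01862634,  0.01236717, -0.00867098]), 'grasp_force': 0.0, 'grip_width': 0.08810607717609382}
```

View pics/a.png

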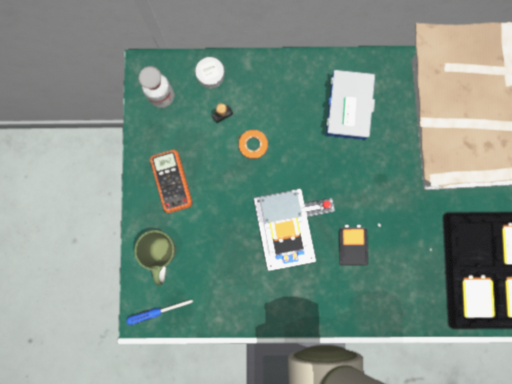

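View pics/b.png

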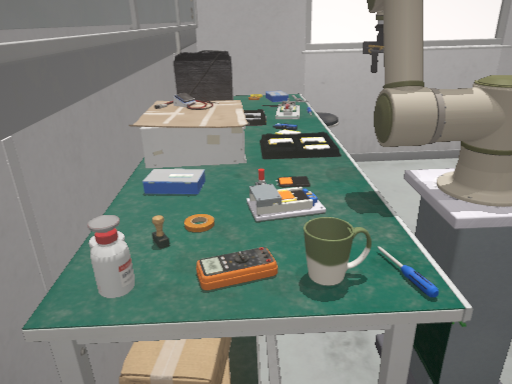

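The top view shows the nest at about (284,218), with the hood at (281,206), the cell's patch at (286,231), the blue stops at (291,257) and the red knob at (327,204). Candidates for the cell are the one in the nest at (286,231) and a black look-alike at (352,245) on the bench. I choose the one in the nest and check it in a close crop.

```bash
python3 - <<'E'
from h import *
save('top','c.png',(245,180,345,280),6)
E
```

```text
(no output)
```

View pics/c.png

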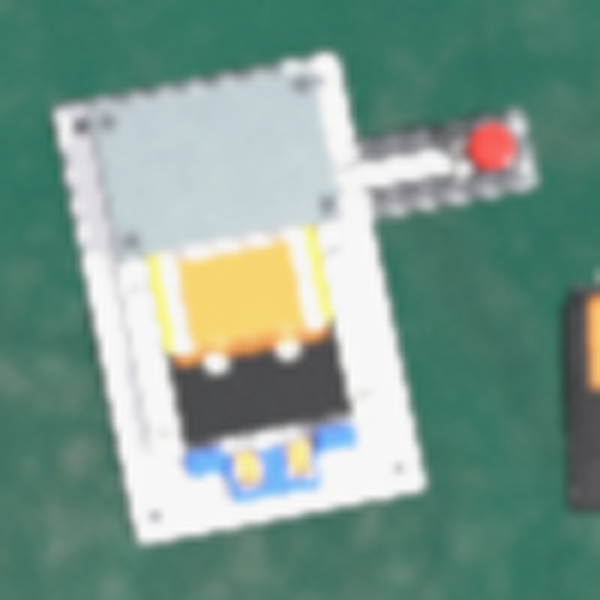

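```bash
python3 - <<'E'
from h import *
P=dict(bL=(55,108,.01),bR=(335,55,.01),fR=(425,487,.01),fL=(140,543,.01),hfL=(125,256,.05),hfR=(340,217,.05),hbL=(93,105,.05),hbR=(320,73,.05),
sL=(185,455,.0305),sR=(355,430,.0305),knob=(492,145,.069),eL=(172,362,.0335),eR=(333,338,.0335),patchL=(183,362,.0345),patchR=(303,340,.0345))
W={k:px2w('top',(245+u/6-.5+1/12,180+v/6-.5+1/12),z) for k,(u,v,z) in P.items()}
for k,v in W.items(): print(k,np.round(v*1000,1)[:2])
x=W['bL']+W['bR']-W['fR']-W['fL'];y=W['bL']+W['fL']-W['bR']-W['fR']
print(np.linalg.norm(x)/2,np.linalg.norm(y)/2)
q=x+1j*0; ang=np.arctan2(x[1],x[0]); ang2=np.arctan2(-y[0],y[1]); print('yaw',ang,ang2)
h=W['hfL']-W['hfR'];print('hood yaw',np.arctan2(-h[0],h[1]),np.linalg.norm(h))
o=(W['bL']+W['bR']+W['fR']+W['fL'])/4
c,s=np.cos(ang),np.sin(ang);R=np.array([[c,s],[-s,c]])
for k,v in W.items(): print(k,np.round(R@(v-o)[:2]*1000,1))
print(o)
# side-view check of knob
im=vision.grab_frame('side');hsv=cv2.cvtColor(im,cv2.COLOR_RGB2HSV).astype(int)
for n in('top','side'):
    im=vision.grab_frame(n);f=im.astype(int);m=(f[...,0]>150)&(f[...,1]<90)&(f[...,2]<90)
    m[:, :240]=0; m[:150]=0;m[230:]=0; yy,xx=np.nonzero(m);print(n,len(xx),xx.mean(),yy.mean(),xx.min(),xx.max(),yy.min(),yy.max())
print(w2px('side',W['knob']-[0,0,.014]))
E
```

```text
bL [611. 139.]
bR [631.   28.5]
fR [462.2  -3.3]
fL [441.4 107.4]
hfL [550.6 112.7]
hfR [564.7  31.3]
hbL [608.1 124.3]
hbR [619.6  37.9]
sL [475.5  90.3]
sR [484.5  25.3]
knob [590. -24.]
eL [510.8  94.9]
eR [519.5  33.3]
patchL [510.8  90.7]
patchR [518.8  44.9]
0.1721779465172967 0.11242181471733642
yaw 0.18523144280302392 0.18256163287510196
hood yaw 0.17161426749043415 0.08262600650674279
bL [86.4 56.1]
bR [ 85.8 -56.1]
fR [-86.1 -56.3]
fL [-86.1  56.3]
hfL [22.2 41.4]
hfR [ 21.1 -41.2]
hbL [80.8 42.2]
hbR [ 76.2 -44.8]
sL [-55.7  33.2]
sR [-58.8 -32.3]
knob [  35.7 -100.2]
eL [-20.2  31.3]
eR [-23.  -30.9]
patchL [-21.   27.2]
patchR [-21.5 -19.4]
[0.53639501 0.06790262 0.01      ]
top 10 324.1 204.4 323 325 202 207
side 13 260.6923076923077 170.0 259 263 169 171
[[260.47531887 173.4350605 ]]
```

>>> {"method": "send_rows", "body": {
  "targets": [
    [0.893,-0.767,0,0,0,0.01,1],
    [0.893,-0.767,0,0,0,0.01,1],
    [0.893,-0.767,0,0,0,0.01,1],
    [0.893,-0.767,0,0,0,0.01,1],
    [0.893,-0.767,0,0,0,0.01,1],
    [0.893,-0.767,0,0,0,0.01,1]
  ]
}}

```text
clock: 1.4
tcp_pos: [0.2312, -0.3632, 0.2642]
orientation: [0.0, 0.996, 0.093, 0.0]
wrist_force: [-0.1, -1.2, 0.4]
grip_width: 0.0501
grasp_force: 0.0
```

>>> {"method": "send_rows", "body": {
  "targets": [
    [0.843,-0.821,0,0,0,0,1],
    [0.843,-0.821,0,0,0,0,1],
    [0.843,-0.821,0,0,0,0,1],
    [0.843,-0.821,0,0,0,0,1],
    [0.843,-0.821,0,0,0,0,1]
  ]
}}

```text
clock: 1.82
tcp_pos: [0.3335, -0.2182, 0.2639]
orientation: [-0.0, 0.996, 0.093, 0.0]
wrist_force: [-0.3, -1.4, 0.5]
grip_width: 0.0168
grasp_force: 0.0
```

>>> {"method": "send_rows", "body": {
  "targets": [
    [0.843,-0.821,0,0,0,0,1],
    [0.843,-0.821,0,0,0,0,1],
    [0.843,-0.821,0,0,0,0,1],
    [0.843,-0.821,0,0,0,0,1],
    [0.843,-0.821,0,0,0,0,1]
  ]
}}

```text
clock: 2.23
tcp_pos: [0.4359, -0.0741, 0.2636]
orientation: [-0.0, 0.996, 0.093, 0.0]
wrist_force: [0.7, -1.5, 0.6]
grip_width: 0.0004
grasp_force: 0.0
```

>>> {"method": "send_rows", "body": {
  "targets": [
    [0.843,-0.821,0,0,0,0,1],
    [0.843,-0.821,0,0,0,0,1],
    [0.843,-0.821,0,0,0,0,1],
    [0.843,-0.821,0,0,0,0,1],
    [0.843,-0.821,0,0,0,0,1],
    [0.843,-0.821,0,0,0,0,1],
    [0.843,-0.821,0,0,0,0,1]
  ]
}}

```text
clock: 2.82
tcp_pos: [0.5356, 0.0662, 0.2632]
orientation: [0.0, 0.996, 0.092, -0.0]
wrist_force: [-0.4, -0.6, -0.0]
grip_width: 0.0005
grasp_force: 0.0
```

```bash
python3 - <<'E'
from h import *
for i in range(3):
    vision.get_calibration('top'); vision.grab_frame('side'); s=arm.sense(); print(s['tcp_pos'],s['orientation'],s['joints'],s['wrist_force'],s['grip_width'])
E
```

```text
[0.53527515 0.0658834  0.26345385] [ 1.97951825e-04  9.95842832e-01  9.10872463e-02 -3.58103869e-04] [-9.46634697e-02  3.45038626e-01  1.45419905e+00 -5.35275188e-04
  1.34298571e+00  1.29382654e+00] [-0.90414511  0.51405015 -0.09778292] 0.0002921809905849336
[0.53515498 0.06585414 0.26373366] [ 1.82837353e-04  9.95864848e-01  9.08468541e-02 -1.43443515e-04] [-9.47865423e-02  3.44350939e-01  1.45441663e+00 -4.23301232e-04
  1.34303952e+00  1.29416084e+00] [ 0.52642458 -0.05635775 -0.42998409] 0.00018807732594974954
[0.53512188 0.06598777 0.26388799] [1.54675363e-04 9.95872128e-01 9.07671802e-02 1.26883577e-05] [-9.45876441e-02  3.44047276e-01  1.45443129e+00 -3.07301234e-04
  1.34303211e+00  1.29449350e+00] [-0.3807648   0.02059416 -0.27576067] 0.0003260439744736728
```

>>> {"method": "send_rows", "body": {
  "targets": [
    [0,-0.01,1,0,0,0,1],
    [0,-0.01,1,0,0,0,1],
    [0,-0.01,1,0,0,0,1],
    [0,-0.01,1,0,0,0,1],
    [0,-0.01,1,0,0,0,1]
  ]
}}

```text
clock: 3.38
tcp_pos: [0.5324, 0.0682, 0.1094]
orientation: [-0.001, 0.996, 0.091, -0.004]
wrist_force: [0.3, 0.6, -0.1]
grip_width: 0.0002
grasp_force: 0.0
```

>>> {"method": "send_rows", "body": {
  "targets": [
    [0,0,0.14,0,0,0,1],
    [0,0,0.26,0,0,0,1],
    [0,0,0.26,0,0,0,1],
    [0,0,0.26,0,0,0,1],
    [0,0,0.26,0,0,0,1]
  ]
}}

```text
clock: 3.8
tcp_pos: [0.5361, 0.0688, 0.0769]
orientation: [0.0, 0.996, 0.092, 0.001]
wrist_force: [0.2, 0.4, 0.8]
grip_width: 0.0003
grasp_force: 0.0
```

```bash
python3 - <<'E'
from h import *
s=arm.sense(); print(s['tcp_pos'],s['wrist_force'])
a=vision.grab_frame('side')[150:230,230:340];b=vision.grab_frame('top')[180:280,245:345]
A=cv2.resize(a,None,fx=4,fy=4,interpolation=2);B=cv2.resize(b,None,fx=3,fy=3,interpolation=2)
c=np.zeros((320,740,3),np.uint8);c[:320,:440]=A;c[:300,440:]=B;cv2.imwrite('pics/d.png',c[:,:,::-1])
E
```

```text
[0.53608399 0.06879107 0.07685727] [0.16501907 0.41283772 0.78036406]
```

View pics/d.png

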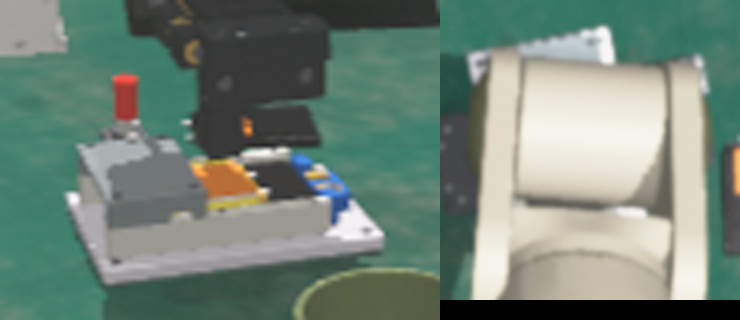

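The side crop shows the shut fingers (crop 195–240, 110–150) above the orange patch, in front of the hood mouth. This agrees with the measured geometry.

>>> {"method": "send_rows", "body": {
  "targets": [
    [0,0,0.03,0,0,0,1],
    [0,0,0.06,0,0,0,1],
    [0,0,0.06,0,0,0,1],
    [0,0,0.06,0,0,0,1],
    [0,0,0.06,0,0,0,1],
    [0,0,0.06,0,0,0,1]
  ]
}}

```text
clock: 4.4
tcp_pos: [0.5352, 0.0693, 0.0658]
orientation: [0.0, 0.996, 0.092, 0.0]
wrist_force: [-0.6, 0.6, 0.4]
grip_width: 0.0003
grasp_force: 0.0
```

>>> {"method": "send_rows", "body": {
  "targets": [
    [0,0,0.01,0,0,0,1],
    [0,0,0.02,0,0,0,1],
    [0,0,0.02,0,0,0,1],
    [0,0,0.02,0,0,0,1]
  ]
}}

```text
clock: 4.73
tcp_pos: [0.5351, 0.0693, 0.0626]
orientation: [-0.0, 0.996, 0.092, -0.0]
wrist_force: [-0.1, -0.3, -0.5]
grip_width: 0.0006
grasp_force: 0.0
```

>>> {"method": "send_rows", "body": {
  "targets": [
    [0,0.01,0.01,0,0,0,1],
    [0,0.01,0.02,0,0,0,1],
    [0,0.01,0.02,0,0,0,1],
    [0,0.01,0.02,0,0,0,1]
  ]
}}

```text
clock: 5.07
tcp_pos: [0.5355, 0.0676, 0.0598]
orientation: [0.0, 0.996, 0.092, 0.0]
wrist_force: [-0.5, -1.1, 0.9]
grip_width: 0.0007
grasp_force: 0.7
```

>>> {"method": "send_rows", "body": {
  "targets": [
    [0,0,0.007,0,0,0,1],
    [0,0,0.007,0,0,0,1],
    [0,0,0.007,0,0,0,1],
    [0,0,0.007,0,0,0,1]
  ]
}}

```text
clock: 5.4
tcp_pos: [0.5355, 0.0676, 0.0591]
orientation: [0.0, 0.996, 0.092, 0.0]
wrist_force: [-2.7, -2.1, 5.8]
grip_width: 0.0004
grasp_force: 2.9
```

>>> {"method": "send_rows", "body": {
  "targets": [
    [0,0,0.003,0,0,0,1],
    [0,0,0.003,0,0,0,1],
    [0,0,0.003,0,0,0,1],
    [0,0,0.003,0,0,0,1]
  ]
}}

```text
clock: 5.73
tcp_pos: [0.5355, 0.0677, 0.0588]
orientation: [0.0, 0.996, 0.092, 0.0]
wrist_force: [-2.8, -1.7, 7.6]
grip_width: 0.0007
grasp_force: 3.8
```

>>> {"method": "send_rows", "body": {
  "targets": [
    [0,0,0,0,0,0,1],
    [0,0,0,0,0,0,1],
    [0,0,0,0,0,0,1]
  ]
}}

```text
clock: 5.98
tcp_pos: [0.5356, 0.0676, 0.0588]
orientation: [0.0, 0.996, 0.092, 0.0]
wrist_force: [-2.3, -1.5, 7.9]
grip_width: 0.0002
grasp_force: 3.8
```

>>> {"method": "send_rows", "body": {
  "targets": [
    [0,0,0.004,0,0,0,1],
    [0,0,0.004,0,0,0,1],
    [0,0,0.006,0,0,0,1],
    [0,0,0.006,0,0,0,1],
    [0,0,0.006,0,0,0,1]
  ]
}}

```text
clock: 6.4
tcp_pos: [0.5355, 0.0677, 0.0582]
orientation: [0.0, 0.996, 0.092, 0.0]
wrist_force: [-4.5, -1.3, 11.8]
grip_width: 0.0003
grasp_force: 5.6
```

>>> {"method": "send_rows", "body": {
  "targets": [
    [0,0,0.002,0,0,0,1],
    [0,0,0.002,0,0,0,1],
    [-0.007,0,0.002,0,0,0,1],
    [-0.014,0,0.003,0,0,0,1],
    [-0.02,0,0.004,0,0,0,1],
    [-0.02,0,0.004,0,0,0,1]
  ]
}}

```text
clock: 6.9
tcp_pos: [0.5347, 0.0674, 0.0584]
orientation: [0.0, 0.996, 0.092, 0.004]
wrist_force: [4.3, 1.5, 8.8]
grip_width: 0.0007
grasp_force: 4.5
```

>>> {"method": "send_rows", "body": {
  "targets": [
    [0,0,0.003,0,0,0,1],
    [0,0,0.005,0,0,0,1],
    [0,0,0.005,0,0,0,1],
    [0,0,0.005,0,0,0,1]
  ]
}}

```text
clock: 7.23
tcp_pos: [0.5347, 0.0674, 0.0579]
orientation: [0.0, 0.996, 0.092, 0.003]
wrist_force: [3.4, 1.2, 12.3]
grip_width: 0.0002
grasp_force: 6.1
```

>>> {"method": "send_rows", "body": {
  "targets": [
    [-0.006,0,0.003,0,0,0,1],
    [-0.012,0,0.004,0,0,0,1],
    [-0.02,0,0.005,0,0,0,1],
    [-0.02,0,0.005,0,0,0,1]
  ]
}}

```text
clock: 7.57
tcp_pos: [0.5324, 0.0667, 0.0576]
orientation: [0.0, 0.996, 0.092, 0.004]
wrist_force: [5.1, 1.7, 12.7]
grip_width: 0.0002
grasp_force: 6.6
```

>>> {"method": "send_rows", "body": {
  "targets": [
    [-0.007,0,0.002,0,0,0,1],
    [-0.014,0,0.004,0,0,0,1],
    [-0.02,0,0.005,0,0,0,1],
    [-0.02,0,0.005,0,0,0,1]
  ]
}}

```text
clock: 7.9
tcp_pos: [0.5296, 0.0661, 0.057]
orientation: [0.001, 0.996, 0.092, 0.005]
wrist_force: [5.5, 0.8, 14.9]
grip_width: 0.0004
grasp_force: 7.4
```

>>> {"method": "send_rows", "body": {
  "targets": [
    [-0.007,0,0,0,0,0,1],
    [-0.014,0,0.001,0,0,0,1],
    [-0.02,0,0.002,0,0,0,1],
    [-0.02,0,0.002,0,0,0,1]
  ]
}}

```text
clock: 8.23
tcp_pos: [0.5267, 0.0655, 0.0567]
orientation: [0.001, 0.996, 0.092, 0.005]
wrist_force: [5.6, 1.0, 14.4]
grip_width: 0.0004
grasp_force: 7.5
```

>>> {"method": "send_rows", "body": {
  "targets": [
    [-0.007,0,0,0,0,0,1],
    [-0.014,0,0.001,0,0,0,1],
    [-0.02,0,0.002,0,0,0,1],
    [-0.02,0,0.002,0,0,0,1]
  ]
}}

```text
clock: 8.57
tcp_pos: [0.5238, 0.065, 0.0564]
orientation: [0.001, 0.996, 0.092, 0.005]
wrist_force: [4.9, 0.7, 14.9]
grip_width: 0.0005
grasp_force: 7.6
```

>>> {"method": "send_rows", "body": {
  "targets": [
    [-0.007,0,0,0,0,0,1],
    [-0.014,0,0.001,0,0,0,1],
    [-0.02,0,0.002,0,0,0,1],
    [-0.027,0,0.002,0,0,0,1],
    [-0.034,0,0.003,0,0,0,1],
    [-0.04,0,0.004,0,0,0,1],
    [-0.04,0,0.004,0,0,0,1]
  ]
}}

```text
clock: 9.15
tcp_pos: [0.518, 0.0638, 0.0559]
orientation: [0.001, 0.996, 0.092, 0.005]
wrist_force: [5.0, 0.6, 15.5]
grip_width: 0.0004
grasp_force: 7.7
```

```bash
python3 - <<'E'
from h import *
save('side','e.png',(230,150,340,230),6)
c,s=np.cos(.184),np.sin(.184)
f=lambda C,z:[.5364+c*(C-.057),.0679+s*(C-.057),z]
def g(C,y,z): return [.5364+c*(C-.057)-s*y,.0679+s*(C-.057)+c*y,z]
for nm,p in dict(stopL=g(0,.034,.0305),lead0L=g(0,.0325,.0335),lead10L=g(.01,.0325,.0335),lead20L=g(.02,.0325,.0335),lead40L=g(.04,.0325,.0335)).items(): print(nm,(w2px('side',p)[0]-[230,150])*6)
E
```

```text
stopL [485.82676672 289.80650258]
lead0L [484.76431554 281.5032997 ]
lead10L [461.04659809 284.36324132]
lead20L [437.2317741  287.23489228]
lead40L [389.30841123 293.01361109]
```

View pics/e.png

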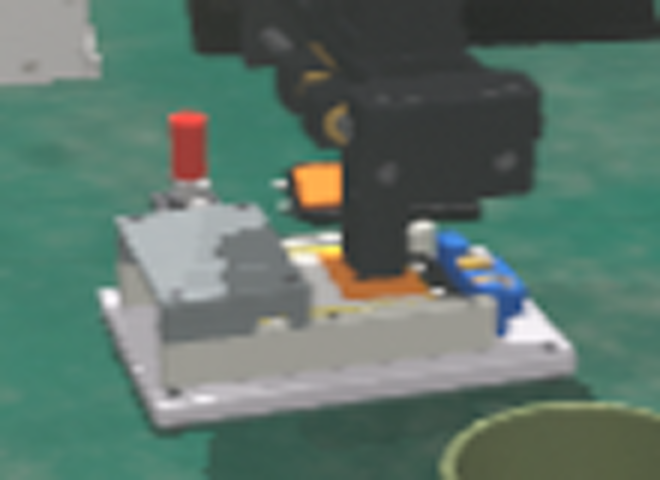

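The cell is following. The patch's front edge at crop (430,295) puts its lead about 20 mm from the stops.

>>> {"method": "send_rows", "body": {
  "targets": [
    [-0.007,0,-0.001,0,0,0,1],
    [-0.014,0,0,0,0,0,1],
    [-0.02,0,0.001,0,0,0,1],
    [-0.027,0,0.001,0,0,0,1],
    [-0.034,0,0.002,0,0,0,1],
    [-0.04,0,0.003,0,0,0,1],
    [-0.04,0,0.003,0,0,0,1]
  ]
}}

```text
clock: 9.78
tcp_pos: [0.512, 0.0627, 0.0553]
orientation: [0.001, 0.996, 0.092, 0.005]
wrist_force: [4.9, 0.6, 14.9]
grip_width: 0.0002
grasp_force: 7.6
```

>>> {"method": "send_rows", "body": {
  "targets": [
    [-0.007,0,0,0,0,0,1],
    [-0.014,0,0.001,0,0,0,1],
    [-0.02,0,0.002,0,0,0,1],
    [-0.027,0,0.002,0,0,0,1],
    [-0.034,0,0.003,0,0,0,1],
    [-0.04,0,0.004,0,0,0,1],
    [-0.04,0,0.004,0,0,0,1]
  ]
}}

```text
clock: 10.37
tcp_pos: [0.5061, 0.0616, 0.0547]
orientation: [0.001, 0.996, 0.092, 0.005]
wrist_force: [4.4, 0.6, 15.5]
grip_width: 0.0005
grasp_force: 7.7
```

>>> {"method": "send_rows", "body": {
  "targets": [
    [-0.007,0,-0.001,0,0,0,1],
    [-0.014,0,0,0,0,0,1],
    [-0.02,0,0,0,0,0,1],
    [-0.027,0,0.001,0,0,0,1],
    [-0.03,0,0.002,0,0,0,1],
    [-0.03,0,0.002,0,0,0,1]
  ]
}}

```text
clock: 10.87
tcp_pos: [0.5017, 0.0608, 0.0543]
orientation: [0.001, 0.996, 0.092, 0.005]
wrist_force: [5.6, 0.6, 15.0]
grip_width: 0.0006
grasp_force: 7.5
```

```bash
python3 - <<'E'
from h import *
save('side','f.png',(270,170,330,215),10)
E
```

```text
(no output)
```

View pics/f.png

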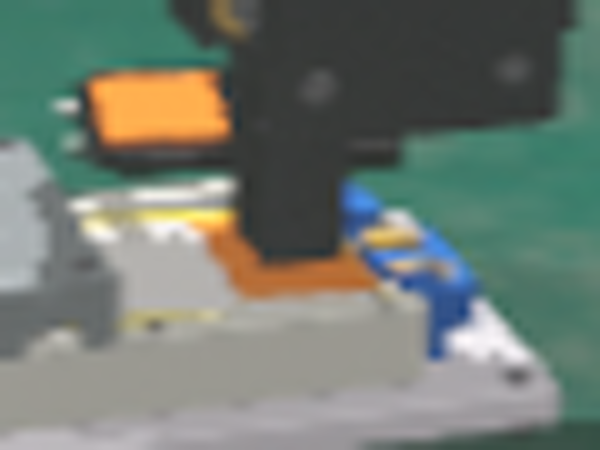

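The patch's front edge, at crop (375,285), is almost touching the blue stops. I'll keep dragging until the push force rises.

>>> {"method": "send_rows", "body": {
  "targets": [
    [-0.006,0,-0.001,0,0,0,1],
    [-0.012,0,-0.001,0,0,0,1],
    [-0.018,0,0,0,0,0,1],
    [-0.02,0,0,0,0,0,1],
    [-0.02,0,0,0,0,0,1]
  ]
}}

```text
clock: 11.33
tcp_pos: [0.4987, 0.0602, 0.0542]
orientation: [0.001, 0.996, 0.092, 0.005]
wrist_force: [5.4, 0.9, 14.0]
grip_width: 0.0005
grasp_force: 7.2
```

>>> {"method": "send_rows", "body": {
  "targets": [
    [-0.006,0,0.001,0,0,0,1],
    [-0.012,0,0.001,0,0,0,1],
    [-0.018,0,0.002,0,0,0,1],
    [-0.02,0,0.002,0,0,0,1],
    [-0.02,0,0.002,0,0,0,1]
  ]
}}

```text
clock: 11.75
tcp_pos: [0.497, 0.0597, 0.0543]
orientation: [0.001, 0.996, 0.092, 0.006]
wrist_force: [11.5, 2.4, 13.2]
grip_width: 0.0004
grasp_force: 6.4
```

The push force jumped to 11.8 N, so the cell is against the stops. I'll lift straight up.

>>> {"method": "send_rows", "body": {
  "targets": [
    [0,0,-0.01,0,0,0,1],
    [0,0,-0.03,0,0,0,1],
    [0,0,-0.1,0,0,0,1],
    [0,0,-0.3,0,0,0,1],
    [0,0,-0.5,0,0,0,1],
    [0,0,-0.5,0,0,0,1]
  ]
}}

```text
clock: 12.25
tcp_pos: [0.4944, 0.0598, 0.1314]
orientation: [0.001, 0.996, 0.092, 0.004]
wrist_force: [0.3, -0.4, -0.3]
grip_width: 0.0003
grasp_force: 0.0
```

```bash
python3 - <<'E'
from h import *
save('side','g.png',(250,160,320,212),10)
s=arm.sense();print(s['tcp_pos'],s['wrist_force'])
E
```

```text
[0.49349582 0.05987161 0.12900788] [ 0.37533579  0.65520988 -0.245699  ]
```

View pics/g.png

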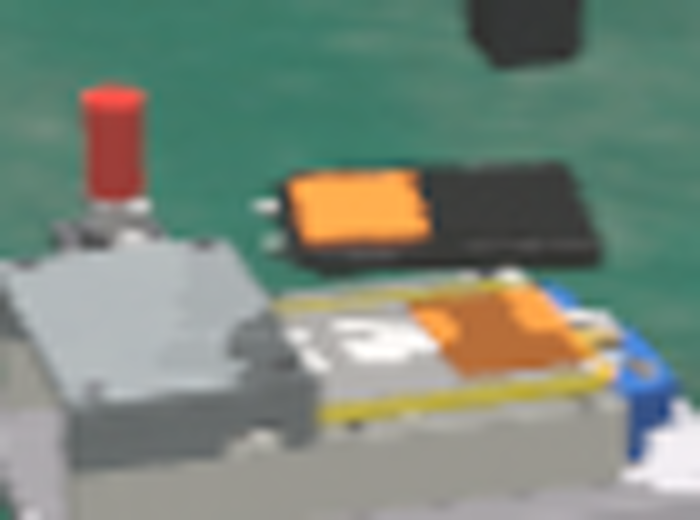

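The cell's front edge is at the blue stops (crop 600,365) and it lies flat. Next is the knob, at crop (115,145).

>>> {"method": "send_rows", "body": {
  "targets": [
    [0.53,0.92,0,0,0,0,1],
    [0.53,0.92,0,0,0,0,1],
    [0.53,0.92,0,0,0,0,1],
    [0.53,0.92,0,0,0,0,1],
    [0.53,0.92,0,0,0,0,1],
    [0.53,0.92,0,0,0,0,1],
    [0.53,0.92,0,0,0,0,1],
    [0.53,0.92,0,0,0,0,1]
  ]
}}

```text
clock: 12.97
tcp_pos: [0.5952, -0.0601, 0.1261]
orientation: [-0.0, 0.996, 0.092, -0.001]
wrist_force: [0.3, -0.0, -0.2]
grip_width: 0.0004
grasp_force: 0.0
```

>>> {"method": "send_rows", "body": {
  "targets": [
    [0.01,0,0.2,0,0,0,1],
    [0.01,0,0.36,0,0,0,1],
    [0.01,0,0.36,0,0,0,1],
    [0.01,0,0.36,0,0,0,1],
    [0.01,0,0.36,0,0,0,1],
    [0.01,0,0.36,0,0,0,1]
  ]
}}

```text
clock: 13.47
tcp_pos: [0.5982, -0.0609, 0.0744]
orientation: [0.001, 0.996, 0.092, 0.001]
wrist_force: [-0.9, -0.2, 1.1]
grip_width: 0.0004
grasp_force: 0.0
```

```bash
python3 - <<'E'
from h import *
save('side','i.png',(225,140,325,215),7)
s=arm.sense();print(s['tcp_pos'],s['wrist_force'])
E
```

```text
[ 0.59809113 -0.06097682  0.07426017] [0.72199186 0.4188834  0.23674554]
```

View pics/i.png

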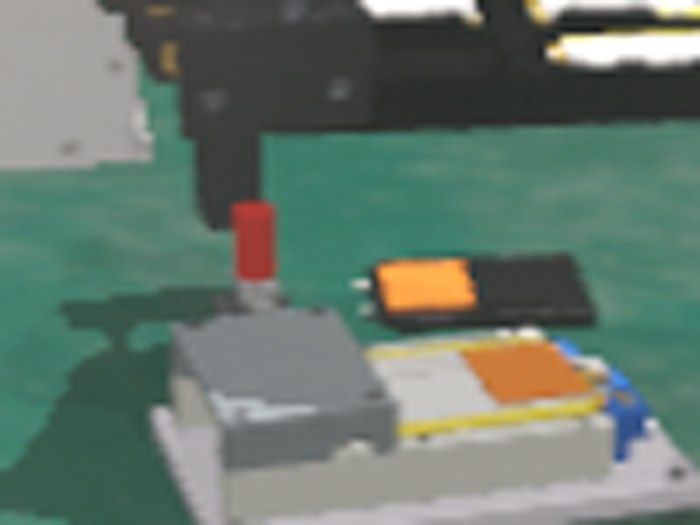

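The shut fingers (crop 197–262, bottom at 228) are behind the knob (235–275), outside it and overlapping its height. I'll push toward +y.

>>> {"method": "send_rows", "body": {
  "targets": [
    [-0.01,-0.04,0,0,0,0,1],
    [-0.01,-0.08,0,0,0,0,1],
    [-0.01,-0.12,0,0,0,0,1],
    [-0.01,-0.16,0,0,0,0,1],
    [-0.01,-0.2,0,0,0,0,1],
    [-0.01,-0.2,0,0,0,0,1]
  ]
}}

```text
clock: 14.02
tcp_pos: [0.5904, -0.0306, 0.0728]
orientation: [-0.0, 0.996, 0.092, 0.0]
wrist_force: [0.1, 0.5, 1.5]
grip_width: 0.0004
grasp_force: 0.0
```

>>> {"method": "send_rows", "body": {
  "targets": [
    [0,-0.03,0,0,0,0,1],
    [0,-0.05,0,0,0,0,1],
    [0,-0.07,0,0,0,0,1],
    [0,-0.07,0,0,0,0,1]
  ]
}}

```text
clock: 14.35
tcp_pos: [0.5886, -0.021, 0.0726]
orientation: [-0.0, 0.996, 0.092, 0.0]
wrist_force: [0.0, -0.9, -0.4]
grip_width: 0.0003
grasp_force: 0.3
```

```bash
python3 - <<'E'
from h import *
save('side','j.png',(225,140,325,215),7)
s=arm.sense();print(s['tcp_pos'],s['wrist_force'])
E
```

```text
[ 0.5885387  -0.02113844  0.07256918] [-0.51919175 -0.3606196  -0.09154902]
```

View pics/j.png

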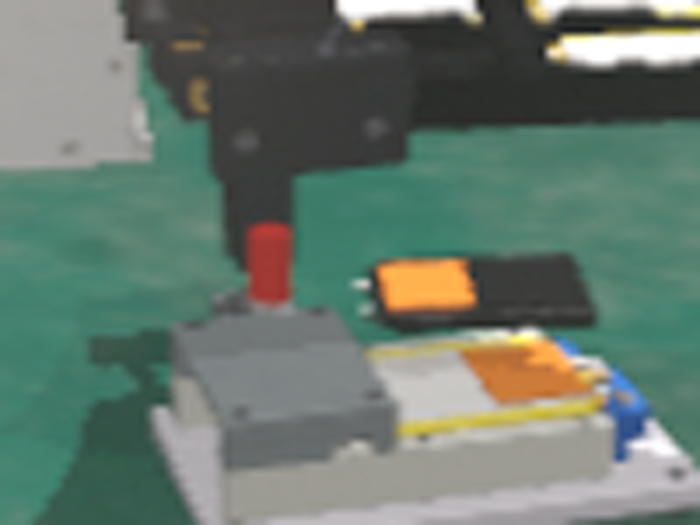

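The knob has moved with the fingers, from crop (255,203) to (270,225). I'll push on to the end stop.

>>> {"method": "send_rows", "body": {
  "targets": [
    [0,-0.02,0,0,0,0,1],
    [0,-0.04,0,0,0,0,1],
    [0,-0.04,0,0,0,0,1]
  ]
}}

```text
clock: 14.65
tcp_pos: [0.5874, -0.0151, 0.0726]
orientation: [-0.0, 0.996, 0.092, -0.0]
wrist_force: [0.2, -1.1, -0.1]
grip_width: 0.0004
grasp_force: 0.4
```

>>> {"method": "send_rows", "body": {
  "targets": [
    [0,-0.01,0,0,0,0,1],
    [0,-0.02,0,0,0,0,1],
    [0,-0.02,0,0,0,0,1]
  ]
}}

```text
clock: 14.9
tcp_pos: [0.587, -0.0129, 0.0727]
orientation: [0.0, 0.996, 0.092, 0.0]
wrist_force: [1.1, -3.2, -0.9]
grip_width: 0.0005
grasp_force: 1.9
```

>>> {"method": "send_rows", "body": {
  "targets": [
    [0,-0.01,0,0,0,0,1],
    [0,-0.02,0,0,0,0,1],
    [0,-0.02,0,0,0,0,1]
  ]
}}

```text
clock: 15.15
tcp_pos: [0.587, -0.0122, 0.0729]
orientation: [0.002, 0.996, 0.092, 0.001]
wrist_force: [2.0, -17.0, -1.6]
grip_width: 0.0008
grasp_force: 8.3
```

>>> {"method": "send_rows", "body": {
  "targets": [
    [0,-0.01,0,0,0,0,1],
    [0,-0.02,0,0,0,0,1],
    [0,-0.02,0,0,0,0,1]
  ]
}}

```text
clock: 15.4
tcp_pos: [0.587, -0.0117, 0.0731]
orientation: [0.004, 0.996, 0.092, 0.001]
wrist_force: [2.3, -30.7, -2.4]
grip_width: 0.0005
grasp_force: 15.0
```

A hard stop at nest y of about −88 mm, near the −90 expected for fully in. I'll back off, rise and check.

>>> {"method": "send_rows", "body": {
  "targets": [
    [0,0.1,0,0,0,0,1],
    [0,0.3,0,0,0,0,1],
    [0,0.5,-0.2,0,0,0,1],
    [0,0.6,-0.6,0,0,0,1],
    [0,0.8,-1,0,0,0,1],
    [0,0.8,-1,0,0,0,1],
    [0,0.8,-1,0,0,0,1]
  ]
}}

```text
clock: 15.98
tcp_pos: [0.6097, -0.1274, 0.2299]
orientation: [0.003, 0.996, 0.091, 0.005]
wrist_force: [0.9, -0.4, 0.6]
grip_width: 0.0006
grasp_force: 0.0
```

>>> {"method": "send_rows", "body": {
  "targets": [
    [-0.8,0.8,0,0,0,0,1],
    [-0.8,0.8,0,0,0,0,1],
    [-0.8,0.8,0,0,0,0,1],
    [-0.8,0.8,0,0,0,0,1],
    [-0.8,0.8,0,0,0,0,1],
    [-0.8,0.8,0,0,0,0,1]
  ]
}}

```text
clock: 16.48
tcp_pos: [0.5107, -0.2658, 0.2222]
orientation: [-0.001, 0.996, 0.09, -0.0]
wrist_force: [0.1, 1.1, -0.3]
grip_width: 0.0006
grasp_force: 0.0
```

```bash
python3 - <<'E'
from h import *
save('top','k.png',(245,180,345,280),6)
E
```

```text
(no output)
```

View pics/k.png

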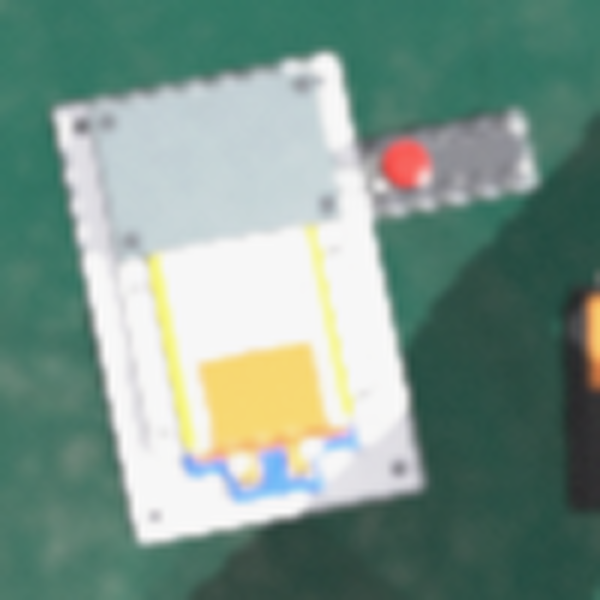

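The knob has moved about 33 mm, to crop (405,163), against a hard end stop. The cell is still against the blue stops and the bystanders were never approached.

```bash
python3 -c "
from h import *
print(job.job_done())"
```

```text
the job is handed in; nothing more can be done
None
```

I dragged the cell home against the blue stops, pushed the keeper bolt in to a hard stop (about 33 mm of knob travel in the picture), pulled the arm clear and handed the job in; finger force peaked near 17.7 N by the wrist sensor, and no verdict came back.

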